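# Sweep the loose vacuum fittings into the parts fence

## Task

Tidy the bench by sweeping the three loose vacuum fittings, two metal blank flanges and the centring ring with its black O-ring, along the bench top with your fingertips, through the open side of the three-sided metal parts fence, until all three lie flat and wholly inside it. Keep them sliding on the bench: do not lift them or carry them over the fence's walls. Leave the blue grease jar, the pink dish and the yellow screwdriver where they are.

Things in the scene. Friction and masses are not known exactly. Their poses are not given: they have to be found in the camera images.
- fence: Three-sided aluminium strip fence, fixed, no floor or sill (bench top inside). Inside 150 mm wide (x), 110 deep (y); walls 6 mm thick, 22 high; a 3 mm high foot juts 17 mm out beside each side wall. Origin: bench top, centre of the inside. Open side towards its own -y: mouth line y = -55 mm (rounded wall ends to -58); back wall inner face y = +55; side walls inner faces x = -75, +75. It stands turned up to 20 degrees.
- flange_a: Loose mini blank flange: plain pale-grey metal disc, 34 mm across, 8 mm thick, about 45 g, lying flat. Origin: centre of its underside; z up.
- flange_b: Loose mini blank flange: plain pale-grey metal disc, 34 mm across, 8 mm thick, about 45 g, lying flat. Origin: centre of its underside; z up. Like the other one.
- ring: Loose centring ring: short metal tube 28 mm across and 9 mm high with a black O-ring round it, 37 mm across, whose rim lies 3 to 6 mm above the bench; about 14 g, lying flat. Origin: centre of its underside; z up.
- jar: Grease jar, 28 mm across, 41 mm high, blue with a white lid, loose, 30 g, standing upright close behind the fittings (on the side away from the fence); to be left alone. Origin: centre of its underside.
- dish: Pink open dish, 60 mm across, 12 mm high, loose, 14 g; to be left alone. Origin: centre of its underside.
- screwdriver: Screwdriver with a yellow handle, 150 mm long (its y; handle towards +y), 22 mm thick, loose, lying down; to be left alone. Origin: at its middle, on the bench top.
There are look-alikes about, which are no part of the job. Leave any green or orange look-alike of the flange_b alone.

How it is judged (in metres and radians):
At the end, for the whole second after the job is handed in: Both flanges and the ring lie flat on the bench and at rest inside the fence, their centres at least 15 mm behind the mouth line (so they stick out by no more than 3.5 mm) and between the walls; the jar stands upright, and jar, dish and screwdriver are within 15 mm of where they were (y of flange_a in the frame of fence between -0.04 and 0.055 m and x of flange_a in the frame of fence between -0.075 and 0.075 m and height (world z) of each of flange_a, flange_b, ring below 0.004 m and angle between each of flange_a, flange_b, ring's own z axis and vertical below 0.1 rad and linear speed of each of flange_a, flange_b, ring below 0.01 m/s and y of flange_b in the frame of fence between -0.04 and 0.055 m and x of flange_b in the frame of fence between -0.075 and 0.075 m and y of ring in the frame of fence between -0.04 and 0.055 m and x of ring in the frame of fence between -0.075 and 0.075 m and distance of each of jar, dish, screwdriver from where it was at the start of the episode below 0.015 m and angle between jar's own z axis and vertical below 0.2 rad); the robot touches nothing.
It fails at once if a fitting is lifted more than 15 mm off the bench (height (world z) of any of flange_a, flange_b, ring above 0.015 m).
It fails at once if the jar, dish or screwdriver is moved by more than 15 mm (distance of any of jar, dish, screwdriver from where it was at the start of the episode above 0.015 m).
It fails at once if the jar is tipped (angle between jar's own z axis and vertical above 0.5 rad).
It also fails if it takes over 61 s, if anything falls off the work surface, if the arm or the gripper's body presses on something with over 40 N, if the wrist force passes 120 N, or if a joint passes its speed limit or range.

## Robot

A 6-joint arm with a two-finger parallel gripper is mounted at the origin on a cart in front of the work surface, level with it; the furniture and walls round the work are solid. World frame = base frame: x ahead of the robot, y to its left, z up, the work surface at z = 0. Lengths are in mm, angles in rad, forces in N, time in s.
With the tool pointing down it reaches from about 400 to 925 mm from the base axis. Payload 12.5 kg.
Tool frame: the origin (TCP) lies on the centre line of the jaws, within the pads' length; the fingertips stand 11 mm ahead of it and the grasp point (between the pads) lies 8 mm behind it (bot.tips_ahead is the distance from the TCP to the fingertips, in mm); y points along the fingers, x is the direction in which the jaws open and shut, and the axes are right-handed (so a half turn about y gives the same grasp; the last joint's range is limited). The gripper opens to 95 mm and grips with 3 to 60 N. Pads are 20 mm wide; open, the fingers measure 119 mm over their backs; the gripper's body (75 mm by 180 mm) begins 59 mm behind the grasp point.
Start: joints at [-1.422, 0.491, 1.559, -0, 1.092, -0.106], TCP at [157.555, -604.832, 225.661] pointing down, gripper open.
Joint ranges: [-3.1, 3.1], [-0.84, 2.19], [0.05, 2.79], [-1.13, 4.28], [0.06, 2.93], [-2.69, 2.69]. Speed limits (rad/s): [2.22, 2.22, 2.79, 3.14, 3.14, 3.14].

## Interface

Orientations are given as a unit quaternion [x, y, z, w].
In Python, from cell import bot gives the robot as it stands.
- The arm moves only by the shell command python3 -m handwheel 'ROWS' [FORCE]. ROWS is JSON, a list of rows, each a list of 7 numbers: the turn, a rotation vector about the tool's x, y, z in rad, then the shift along the tool's x, y, z in cm, then the finger opening in cm, from 0 to 9.51. A call has 1 to 8 rows; each row is the pose to reach, as a shift and turn from the pose commanded when the call began, along the tool's axes at that moment; what a row does not reach only later rows make up. A row lasts 1/8 s, in which the tool goes at most 62.5 mm and 10.7 degrees, less where a joint would pass 70% of its speed; a pose out of reach is approached as far as the arm can. A call with a gripper value outside its range is refused whole. The fingers move at their own pace and stop on an object; FORCE is the grip in N (left out, the last holds). Time passes only in rows, so rows that repeat a pose let the fingers close. It gives the time, the measured TCP pose, the force and the opening at its end, in the units of the state.
- bot.read_state(): the state, without advancing time (a new reading comes with each control period).
- bot.capture(name): name is "side" or "top"; returns a dict with "pixels" (384x512x3 uint8, red, green, blue), "vfov" (degrees; the focal length in pixels is half the picture's height over the tangent of half this angle, whatever the lens; pixels are square), "cx", "cy" (the principal point, pixels), "k1" (the pictures are not rectified: a ray, as slopes to the right and down, at radius r is drawn at 1 + k1 r^2 times it, then the intrinsics apply), "rvec" (rotation vector, rad) and "tvec" (3), from world to camera coordinates, as OpenCV has them. Camera axes: x right, y down, z forward; pixel columns grow to the right and rows downward; lengths in mm; the calibration is good to about 2 mm. A picture is of the moment at which its call begins. There is no depth.
- bot.job_done(): hands the job in, once; it reports no verdict.
The state is a dict: "clock": time; "joint_positions": joint angles; "joint_vel": joint speeds; "joint_torque": joint torques, N m; "tcp_pos": TCP position; "tool_rot": TCP orientation; "ft_force": force on the tool from outside, world axes, zero at the start; "moment": the same for the moment, N m; "width": finger opening in mm.
Only numpy, scipy, OpenCV 4.12 (cv2) and the standard library are available. Lean on these libraries where they do the work, as an engineer would, in place of code of your own. Each camera call takes 0.05 s, during which the arm holds its last target. There are 200 camera calls.

## Working session

There is one attempt and no reset: what is moved stays moved. The work goes in short steps, Python scripts to look and compute and a shell command to move; the robot and the scene stay as the last step left them, time stands still between calls to the robot, and variables do not carry over. Pictures are saved under pics/ and viewed, about 8 in all and at most 12, crops included, and the job is handed in when it is done.

```bash
mkdir -p pics
cat > h.py <<'E'
import numpy as np, cv2
from cell import bot
def cap(n):
    c=bot.capture(n); return c
def K(c):
    f=c["pixels"].shape[0]/2/np.tan(np.radians(c["vfov"])/2)
    return np.array([[f,0,c["cx"]],[0,f,c["cy"]],[0,0,1]]),np.array([c["k1"],0,0,0.])
def ray(c,uv,z=0):
    k,d=K(c); p=cv2.undistortPoints(np.array(uv,float).reshape(-1,1,2),k,d).reshape(-1,2)
    R=cv2.Rodrigues(np.array(c["rvec"],float))[0]; t=np.array(c["tvec"],float)
    o=-R.T@t; v=np.c_[p,np.ones(len(p))]@R
    return o+v*((z-o[2])/v[:,2])[:,None]
def save(c,n,box=None,s=1):
    im=c["pixels"][:,:,::-1]
    if box: im=im[box[1]:box[3],box[0]:box[2]]
    cv2.imwrite("pics/"+n,cv2.resize(im,None,fx=s,fy=s,interpolation=cv2.INTER_CUBIC))
E
python3 - <<'E'
from h import *
for n in("top","side"):
    c=cap(n); save(c,n+"0.png",s=1.5); np.save(n+"0.npy",c,allow_pickle=True)
    R=cv2.Rodrigues(np.array(c["rvec"],float))[0]; print(n,-R.T@np.array(c["tvec"]),ray(c,[[0,0],[511,0],[511,383],[0,383],[256,192]]).round())
s=bot.read_state();print(s["tcp_pos"],s["tool_rot"],s["width"],s["clock"])
E
```

```text
top [ 416.85569757 -266.56900589  888.20441974] [[1098.  443.    0.]
 [1090. -939.    0.]
 [ 133. -827.    0.]
 [ 128.  324.    0.]
 [ 567. -256.    0.]]
side [ 612.06210999 -900.08325741  616.45934616] [[-881. 1269.    0.]
 [1988. 1442.    0.]
 [1010. -660.    0.]
 [ 207. -691.    0.]
 [ 592. -234.    0.]]
[ 157.50065855 -604.6347128   225.11885322] [-0.55922434  0.43268282 -0.43217692  0.55971138] 95.2186230383964 0.1
```

View pics/top0.png

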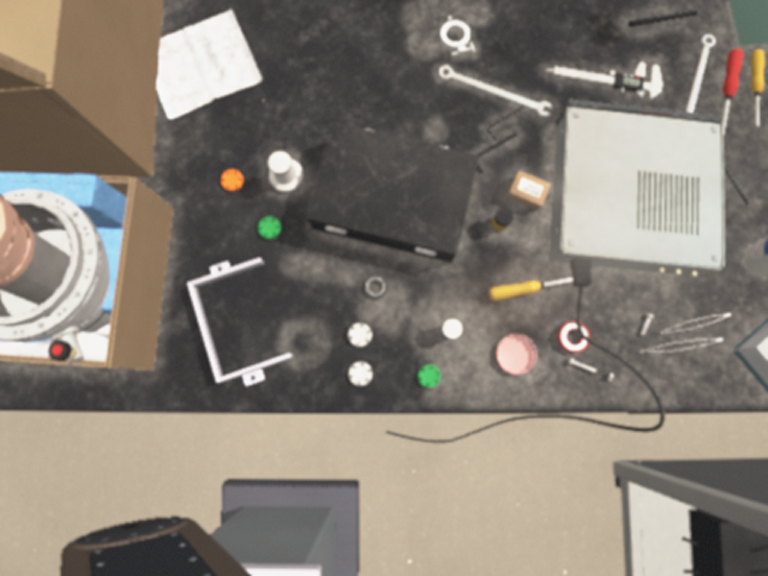

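View pics/side0.png

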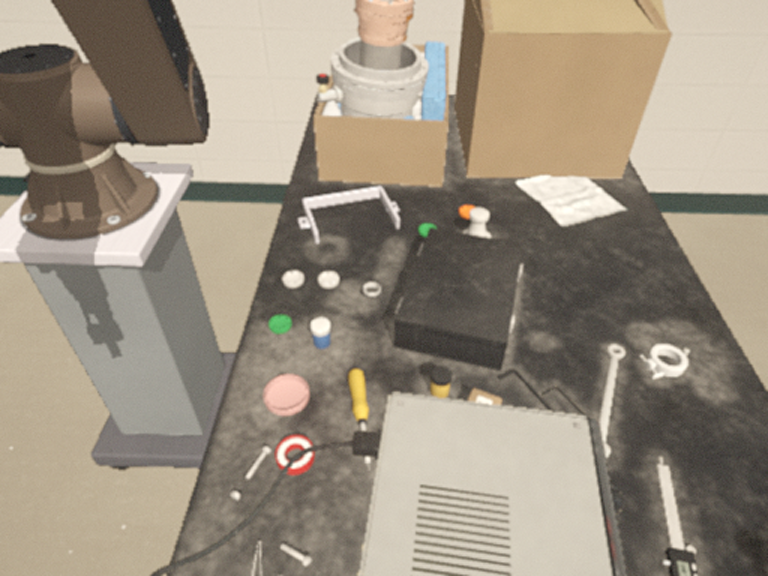

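Run:
```python
from h import *
t=np.load("top0.npy",allow_pickle=True).item(); s=np.load("side0.npy",allow_pickle=True).item()
def comp(c,box,th,up=1,name=""):
    x0,y0,x1,y1=box; g=cv2.cvtColor(c["pixels"],cv2.COLOR_RGB2GRAY)[y0:y1,x0:x1]
    m=(g>th).astype(np.uint8); n,l,st,ce=cv2.connectedComponentsWithStats(m)
    for i in range(1,n):
        if st[i,4]>25: print(name,st[i],(ce[i]+[x0,y0]).round(1),ray(c,ce[i]+[x0,y0],8).round(1))
comp(t,(215,175,265,265),125,name="top")
comp(s,(180,170,260,200),125,name="side")
print("jar top z41",ray(t,[[301.5,218.7]],41).round(), "dish",ray(t,[[344,236.5]],12).round())
g=cv2.cvtColor(t["pixels"],cv2.COLOR_RGB2GRAY)[165:262,118:202]
n,l,st,ce=cv2.connectedComponentsWithStats((g>140).astype(np.uint8)); i=1+np.argmax(st[1:,4]); print(st[i])
ys,xs=np.where(l==i); p=np.c_[xs+118,ys+165]
for nm,q in [("mouth ends",[[175,173],[194,236]]),("back corners",[[126,190],[146,254]])]: print(nm,ray(t,q,22).round())
# black box top edge corners, side+top
for q in [[[206,149]],[[301,171]]]:
    for z in(0,40,60,80): print("boxtop",z,ray(t,q,z).round()[0,:2])
for q in [[[264,217]],[[330,226]],[[266,230]],[[330,241]]]:
    for z in(0,40,60,80): print("boxside",q,z,ray(s,q,z).round()[0,:2])
save(t,"t1.png",(110,110,360,270),3.2)
R=cv2.Rodrigues
from scipy.spatial.transform import Rotation as Ro
print(Ro.from_quat(bot.read_state()["tool_rot"]).as_matrix().round(3))
```

```text
top [29 10 13 13 83] [249.9 190.8] [[ 568.9 -241.7    8. ]]
top [ 28  20  22  19 186] [254.4 205. ] [[ 535.4 -252.3    8. ]]
top [ 17  40  17  16 217] [239.7 222.4] [[ 495.  -218.6    8. ]]
top [ 17  66  17  16 222] [240.  248.6] [[ 435.2 -219.6    8. ]]
side [71  9  8  7 37] [254.9 182.5] [[ 587.9 -207.5    8. ]]
side [  8  10  15  13 154] [195.1 185.5] [[ 438.1 -225.5    8. ]]
side [ 32  10  15  13 156] [218.8 186. ] [[ 497.7 -224.7    8. ]]
side [ 42  17  33  13 273] [238.8 193.9] [[ 550.  -251.8    8. ]]
jar top z41 [[ 500. -357.   41.]] dish [[ 462. -457.   12.]]
[  7   7  71  86 985]
mouth ends [[ 609.  -67.   22.]
 [ 463. -116.   22.]]
back corners [[569.  46.  22.]
 [422.  -8.  22.]]
boxtop 0 [ 673. -135.]
boxtop 40 [ 661. -141.]
boxtop 60 [ 655. -144.]
boxtop 80 [ 650. -147.]
boxtop 0 [ 618. -363.]
boxtop 40 [ 609. -358.]
boxtop 60 [ 604. -356.]
boxtop 80 [ 600. -354.]
boxside [[264, 217]] 0 [ 613. -319.]
boxside [[264, 217]] 40 [ 613. -357.]
boxside [[264, 217]] 60 [ 613. -376.]
boxside [[264, 217]] 80 [ 613. -395.]
boxside [[330, 226]] 0 [ 764. -341.]
boxside [[330, 226]] 40 [ 754. -377.]
boxside [[330, 226]] 60 [ 749. -395.]
boxside [[330, 226]] 80 [ 744. -413.]
boxside [[266, 230]] 0 [ 619. -359.]
boxside [[266, 230]] 40 [ 618. -394.]
boxside [[266, 230]] 60 [ 618. -412.]
boxside [[266, 230]] 80 [ 618. -429.]
boxside [[330, 241]] 0 [ 759. -385.]
boxside [[330, 241]] 40 [ 749. -418.]
boxside [[330, 241]] 60 [ 745. -435.]
boxside [[330, 241]] 80 [ 740. -452.]
[[ 0.252 -0.     0.968]
 [-0.968  0.001  0.252]
 [-0.001 -1.     0.   ]]
```

View pics/t1.png

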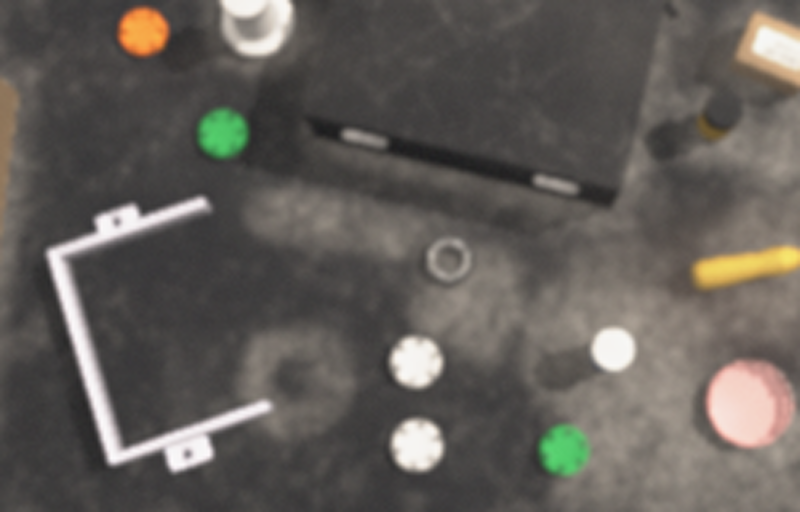

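Candidates in the crop: the pale-grey discs at (415,361) and (416,445) are flanges A and B. The dark-rimmed ring at (448,260) is the centring ring. The orange disc (143,31) and the green discs (223,133) and (565,450) are look-alikes, so I leave them. The jar is at (613,349), and the fence mouth opens to the right.

Plan: set the fingers 26 mm apart as a cradle, facing world heading 80°, and push each fitting into its own lane. The ring goes first.

```bash
cat > go.py <<'E'
# python3 go.py x y z ... : remaining cm shift in tool axes to each world point (mm), and turn about tool y to heading 80deg
import sys
from h import *
from scipy.spatial.transform import Rotation as Ro
s=bot.read_state(); R=Ro.from_quat(s["tool_rot"]).as_matrix(); p=np.array(s["tcp_pos"])
print(p.round(1),"t",s["clock"],"w",round(s["width"],1),"F",np.round(s["ft_force"],1),"heading",np.degrees(np.arctan2(R[1,2],R[0,2])).round(1))
for q in np.array(sys.argv[1:],float).reshape(-1,3): print(q,((q-p)@R/10).round(2))
E
python3 -m handwheel '[[0,-0.18,0,-3,1,7,2.6],[0,-0.36,0,-6,2,13,2.6],[0,-0.54,0,-8,3,19,2.6],[0,-0.72,0,-10,4,25,2.6],[0,-0.9,0,-13,5,31,2.6],[0,-1.08,0,-15,6,36,2.6],[0,-1.14,0,-17,7,41,2.6],[0,-1.14,0,-17,7,41,2.6]]' 20; python3 go.py 563 -289 60 563 -289 13.5
```

```text
clock: 1.1
tcp_pos: [513.5, -334.3, 154.5]
tool_rot: [-0.704, 0.061, -0.06, 0.705]
ft_force: [-0.2, 0.2, -0.1]
width: 26.9
[ 513.5 -334.3  154.5] t 1.1 w 26.9 F [-0.2  0.2 -0.1] heading 80.2
[ 563. -289.   60.] [4.12 9.45 5.3 ]
[ 563.  -289.    13.5] [ 4.12 14.1   5.3 ]
```

```bash
python3 -m handwheel '[[0,0,0,2.1,4,2.7,2.6],[0,0,0,4.1,9,5.3,2.6],[0,0,0,4.1,12,5.3,2.6],[0,0,0,4.1,14.1,5.3,2.6],[0,0,0,4.1,14.1,5.3,2.6]]' >/dev/null; python3 go.py 563 -289 13.5 592.5 -135 13.5 555 -21 13.5
python3 - <<'E'
from h import *
c=cap("top");save(c,"t2.png",(110,110,360,270),3.2)
E
```

```text
[ 560.3 -292.4   13.4] t 1.725 w 25.9 F [-0.7 -1.   0.2] heading 79.8
[ 563.  -289.    13.5] [ 0.21 -0.01  0.38]
[ 592.5 -135.    13.5] [ 0.4  -0.   16.06]
[555.  -21.   13.5] [-5.300e+00  1.000e-02  2.662e+01]
```

View pics/t2.png

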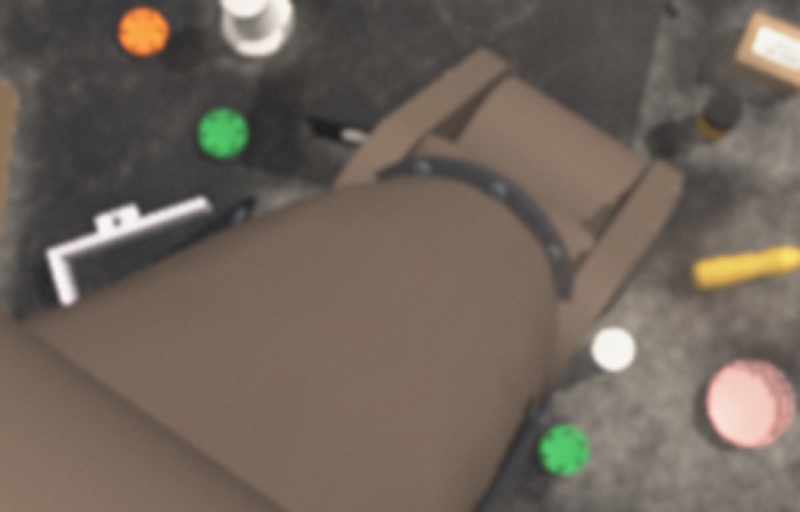

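The arm hides the work from the top camera, so I'll use the side camera during pushes. Pushing the ring.

```bash
python3 -m handwheel '[[0,0,0,0.3,0,2,2.6],[0,0,0,0.4,0,4,2.6],[0,0,0,0.4,0,6,2.6],[0,0,0,0.4,0,8,2.6],[0,0,0,0.4,0,10,2.6],[0,0,0,0.4,0,12,2.6],[0,0,0,0.4,0,14,2.6],[0,0,0,0.4,0,16,2.6]]' >/dev/null; python3 go.py 592.5 -135 13.5 555 -21 13.5
python3 - <<'E'
from h import *
c=cap("side");save(c,"s2.png",(160,100,330,230),4.5)
E
```

```text
[ 593.3 -133.9   14.6] t 2.775 w 26.1 F [ 0.7 -0.1  0.2] heading 79.9
[ 592.5 -135.    13.5] [-0.06  0.11 -0.13]
[555.  -21.   13.5] [-5.74  0.11 10.44]
```

View pics/s2.png

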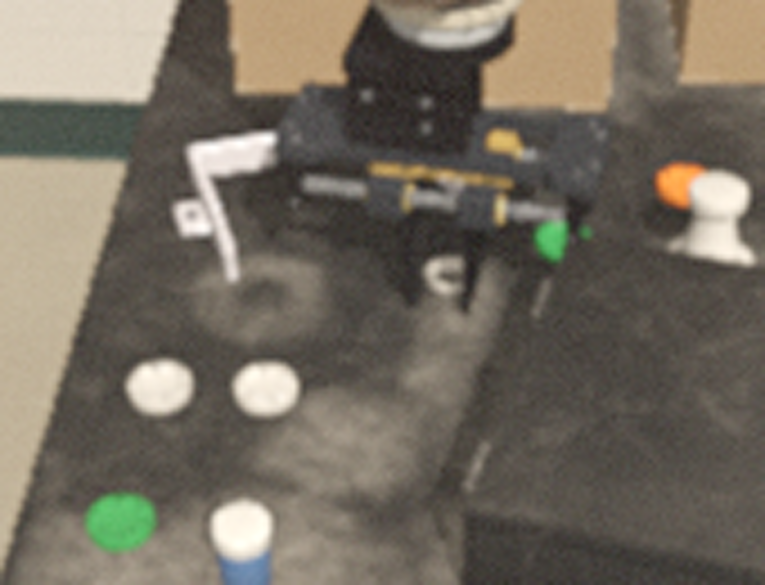

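```bash
python3 -m handwheel '[[0,0,0,-1,0.1,1.8,2.6],[0,0,0,-2,0.1,3.6,2.6],[0,0,0,-3,0.1,5.4,2.6],[0,0,0,-4,0.1,7.2,2.6],[0,0,0,-5,0.1,9,2.6],[0,0,0,-5.7,0.1,10.2,2.6],[0,0,0,-5.7,0.1,9,2.6],[0,0,0,-5.7,0.1,6,2.6]]' >/dev/null; python3 go.py 555 -21 13.5 549 -54 60 488 -266 60 488 -266 13.5
python3 - <<'E'
from h import *
c=cap("side");save(c,"s3.png",(160,100,330,230),4.5)
E
```

```text
[547.7 -66.4  13.7] t 3.825 w 26.0 F [-0.3  0.   0.2] heading 80.0
[555.  -21.   13.5] [-0.06  0.02  4.6 ]
[549. -54.  60.] [-0.08 -4.63  1.24]
[ 488. -266.   60.] [ -2.41  -4.63 -20.69]
[ 488.  -266.    13.5] [-2.420e+00  2.000e-02 -2.069e+01]
```

View pics/s3.png

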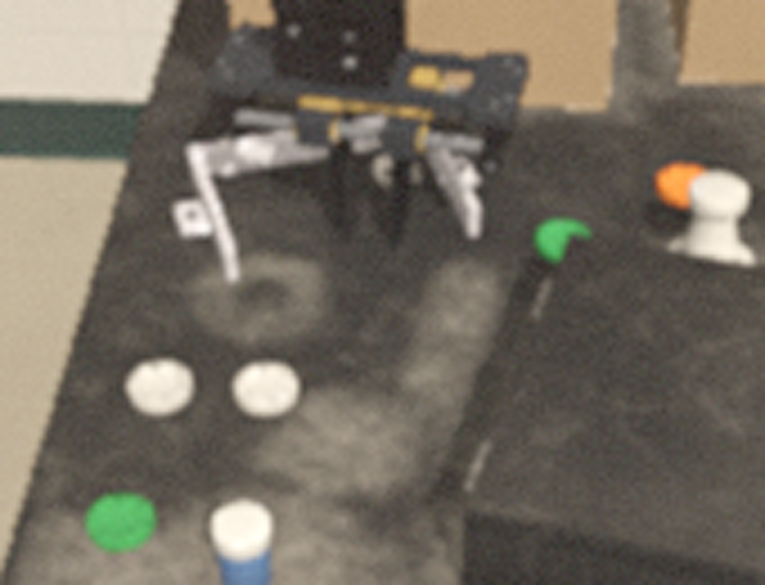

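The ring is inside, near (390,170) in the crop. Next is flange A.

```bash
python3 -m handwheel '[[0,0,0,0,-5,0,2.6],[0,0,0,-0.8,-5,-6,2.6],[0,0,0,-1.6,-5,-12,2.6],[0,0,0,-2.4,-5,-18,2.6],[0,0,0,-2.4,-5,-20.7,2.6],[0,0,0,-2.4,-3,-20.7,2.6],[0,0,0,-2.4,0,-20.7,2.6],[0,0,0,-2.4,0,-20.7,2.6]]' >/dev/null; python3 go.py 488 -266 13.5
python3 - <<'E'
import numpy as np
W=lambda x,y:np.array([516+x*.944-y*.33,-36+x*.33+y*.944])
for q in[(5,-90),(10,-60),(10,10),(-35,-95),(-28,-70),(-28,-15)]: print(q,(W(*q)-[3.6,20.7]).round(1))
E
python3 go.py 553 -144 13.5 542 -108.5 13.5 519 -44 13.5
```

```text
[ 487.1 -266.8   12.7] t 4.875 w 26.1 F [0.8 0.3 0.5] heading 79.8
[ 488.  -266.    13.5] [ 0.07 -0.08  0.09]
(5, -90) [ 546.8 -140. ]
(10, -60) [ 541.6 -110. ]
(10, 10) [518.5 -44. ]
(-35, -95) [ 510.7 -157.9]
(-28, -70) [ 509.1 -132. ]
(-28, -15) [490.9 -80.1]
[ 487.1 -266.8   12.7] t 4.875 w 26.1 F [0.8 0.3 0.5] heading 79.8
[ 553.  -144.    13.5] [ 4.32 -0.08 13.25]
[ 542.  -108.5   13.5] [ 2.61 -0.08 16.55]
[519.  -44.   13.5] [-0.79 -0.08 22.49]
```

```bash
python3 -m handwheel '[[0,0,0,0,-0.1,1.4,2.6],[0,0,0,0,-0.1,2.7,2.6],[0,0,0,0.8,-0.1,4.6,2.6],[0,0,0,1.6,-0.1,6.6,2.6],[0,0,0,2.4,-0.1,8.5,2.6],[0,0,0,3.2,-0.1,10.4,2.6],[0,0,0,3.9,-0.1,12,2.6],[0,0,0,4.3,-0.1,13.2,2.6]]' >/dev/null; python3 go.py 553 -144 13.5 542 -108.5 13.5 519 -44 13.5
python3 - <<'E'
from h import *
c=cap("side");save(c,"s4.png",(160,100,330,230),4.5)
E
```

```text
[ 553.7 -142.3   14.7] t 5.875 w 25.8 F [ 0.2 -0.7  1.1] heading 79.9
[ 553.  -144.    13.5] [-0.03  0.12 -0.18]
[ 542.  -108.5   13.5] [-1.74  0.12  3.12]
[519.  -44.   13.5] [-5.13  0.11  9.07]
```

View pics/s4.png

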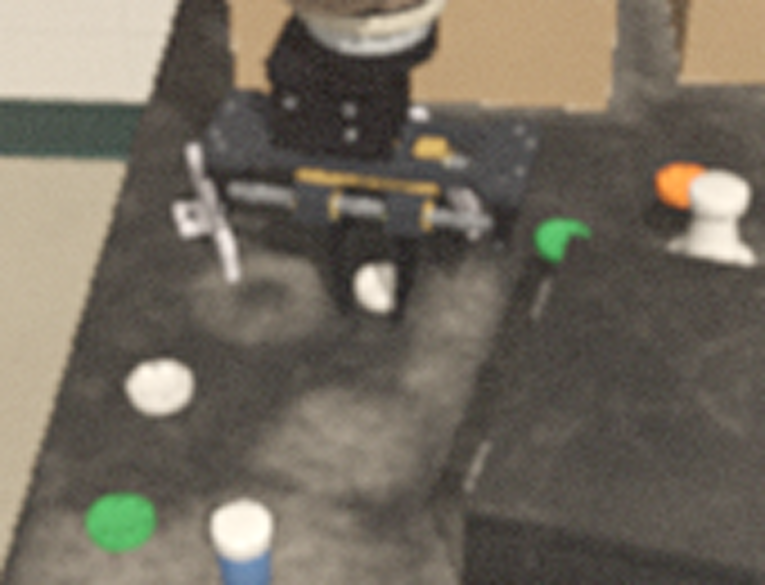

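Flange A is in the cradle at about (377,287). Pushing it in, then backing off, lifting and moving behind B.

```bash
python3 -m handwheel '[[0,0,0,-0.9,0.1,1.6,2.6],[0,0,0,-1.8,0.1,3.2,2.6],[0,0,0,-2.7,0.1,4.8,2.6],[0,0,0,-3.6,0.1,6.4,2.6],[0,0,0,-4.5,0.1,8,2.6],[0,0,0,-5.1,0.1,9,2.6],[0,0,0,-5.1,0.1,8,2.6],[0,0,0,-5.1,0.1,5,2.6]]' >/dev/null; python3 go.py 429 -266 13.5
```

```text
[511.8 -85.3  13.6] t 6.925 w 26.0 F [ 0.7 -0.7 -0.2] heading 80.0
[ 429.  -266.    13.5] [ -5.02   0.02 -19.23]
```

```bash
python3 -m handwheel '[[0,0,0,0,-4.5,0,2.6],[0,0,0,-1.5,-5,-6,2.6],[0,0,0,-3,-5,-12,2.6],[0,0,0,-4.5,-5,-17,2.6],[0,0,0,-5,-5,-19.2,2.6],[0,0,0,-5,-3,-19.2,2.6],[0,0,0,-5,0,-19.2,2.6],[0,0,0,-5,0,-19.2,2.6]]' >/dev/null; python3 go.py 429 -266 13.5 511 -158 13.5 509 -132 13.5 491 -80 13.5
python3 - <<'E'
from h import *
c=cap("side");save(c,"s5.png",(160,100,330,230),4.5)
E
```

```text
[ 428.3 -266.4   12.7] t 7.925 w 26.0 F [0.2 0.3 0.4] heading 79.8
[ 429.  -266.    13.5] [ 0.06 -0.08  0.05]
[ 511.  -158.    13.5] [ 6.23 -0.09 12.13]
[ 509.  -132.    13.5] [ 5.58 -0.08 14.65]
[491.  -80.   13.5] [ 2.89 -0.08 19.46]
```

View pics/s5.png

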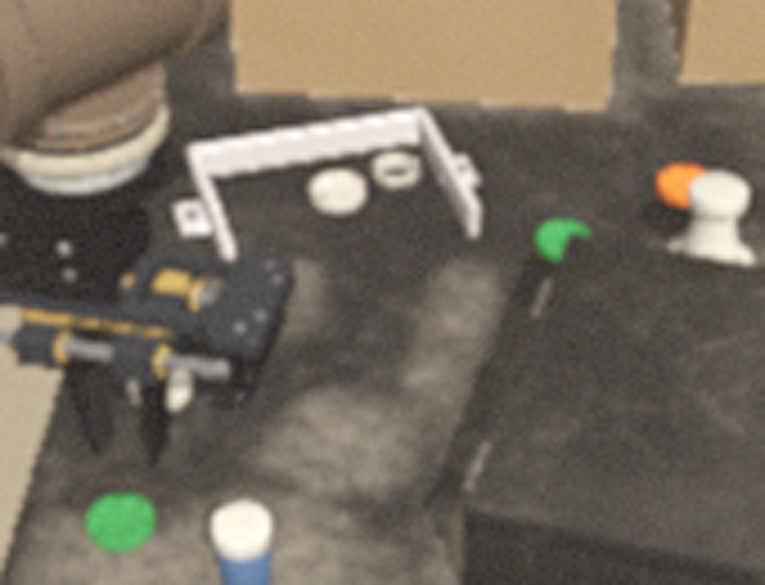

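Ring at (397,170) and flange A at (340,190) are inside the fence. Now flange B.

```bash
python3 -m handwheel '[[0,0,0,0,-0.1,1.4,2.6],[0,0,0,0,-0.1,2.7,2.6],[0,0,0,1.1,-0.1,4.4,2.6],[0,0,0,2.2,-0.1,6.1,2.6],[0,0,0,3.3,-0.1,7.8,2.6],[0,0,0,4.5,-0.1,9.5,2.6],[0,0,0,5.5,-0.1,11,2.6],[0,0,0,6.2,-0.1,12.1,2.6]]' >/dev/null; python3 go.py 511 -158 13.5 509 -132 13.5 491 -80 13.5
python3 - <<'E'
from h import *
c=cap("side");save(c,"s6.png",(160,100,330,230),4.5)
E
```

```text
[ 511.5 -156.1   14.8] t 8.975 w 26.2 F [-0.6 -0.7  0.5] heading 80.0
[ 511.  -158.    13.5] [-0.02  0.13 -0.2 ]
[ 509.  -132.    13.5] [-0.67  0.13  2.32]
[491.  -80.   13.5] [-3.35  0.12  7.13]
```

View pics/s6.png

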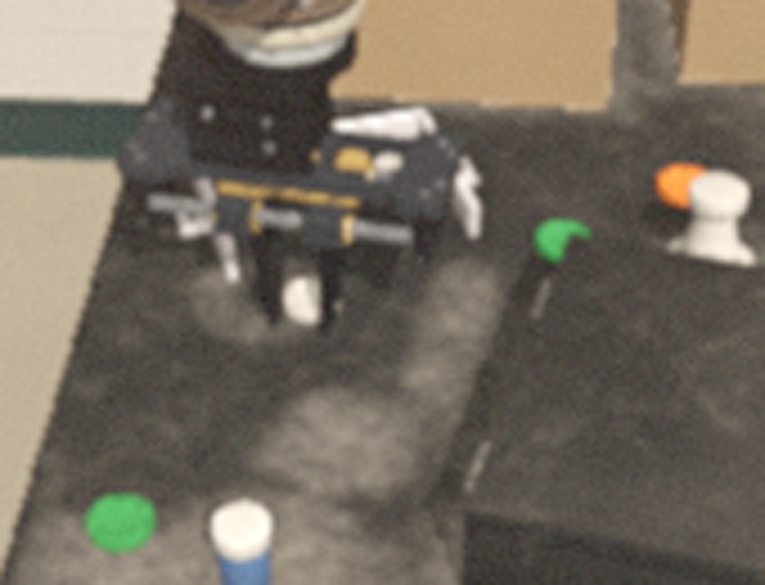

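```bash
python3 -m handwheel '[[0,0,0,-0.3,0.1,1.3,2.6],[0,0,0,-0.8,0.1,2.6,2.6],[0,0,0,-1.6,0.1,4,2.6],[0,0,0,-2.4,0.1,5.5,2.6],[0,0,0,-3.4,0.1,7.1,2.6],[0,0,0,-3.4,0.1,6,2.6],[0,0,0,-3.4,0.1,3,2.6],[0,0,0,-3.4,-4.5,1,2.6]]' >/dev/null
python3 -m handwheel '[[0,0,0,0,-5,-5,2.6],[0,0,0,0,-10,-10,2.6],[0,0,0,0,-12,-16,2.6],[0,0,0,0,-12,-20,2.6],[0,0,0,0,-12,-20,2.6]]' >/dev/null; python3 go.py
python3 - <<'E'
from h import *
c=cap("side");save(c,"s7.png",(120,80,330,280),2.9); np.save("side1.npy",c,allow_pickle=True)
t=cap("top");save(t,"t7.png",(110,110,360,270),3.2); np.save("top1.npy",t,allow_pickle=True)
cv2.imwrite("pics/f7.png",cv2.vconcat([cv2.resize(cv2.imread("pics/s7.png"),(420,400)),cv2.resize(cv2.imread("pics/t7.png"),(420,200))]))
E
```

```text
[ 443.1 -342.   180.1] t 10.65 w 25.9 F [ 0.1  0.7 -1. ] heading 79.7
```

View pics/s7.png

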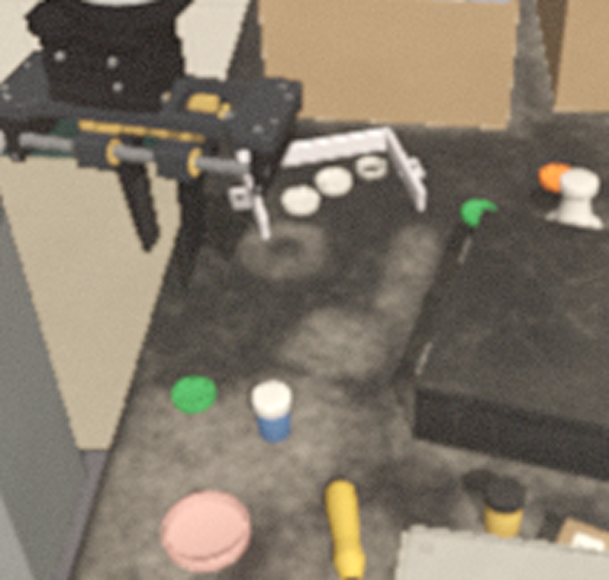

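Run:
```python
from h import *
s=np.load("side1.npy",allow_pickle=True).item(); s0=np.load("side0.npy",allow_pickle=True).item()
P=lambda x,y,z:ray(s,[[x/2.9+120,y/2.9+80]],z)[0,:2]
L,R=P(265,237,0),P(421,208,0); u=(R-L)/np.linalg.norm(R-L); n=np.array([-u[1],u[0]]); print(L,R)
for nm,q in dict(B=(300,200,8),A=(334,181,8),ring=(371,167,7)).items():
    d=P(*q)-L; print(nm,"along",(d@u).round(1),"depth",(d@n).round(1))
for nm,b in dict(jar=(203,208,225,235),dish=(170,245,210,280),driver=(228,240,250,283)).items():
    x0,y0,x1,y1=b; print(nm,cv2.absdiff(s["pixels"],s0["pixels"])[y0:y1,x0:x1].mean().round(2))
```

```text
[ 464.67934339 -117.08594177] [611.67899802 -64.34314117]
B along 43.7 depth 37.0
A along 83.9 depth 58.3
ring along 126.7 depth 72.4
jar 1.95
dish 1.88
driver 2.34
```

```bash
python3 -c "
from cell import bot
print(bot.job_done())"
```

```text
the job is handed in; nothing more can be done
None
```

I swept the centring ring and both flanges along the bench and through the open side of the fence. I pushed each one separately with the fingertips 26 mm apart, then raised the gripper clear and handed in at about 10.7 s on the robot's clock.

- **Fittings:** The last side picture shows all three lying flat inside the fence. Their centres are roughly 37 mm (flange B), 58 mm (flange A) and 72 mm (ring) behind the tips of the side walls. The judged limit is 18 mm on that scale.
- **Other items:** The jar, dish and screwdriver differ from the first picture only by slight image noise, so none of them appears to have moved. In the same picture the green and orange look-alikes also look untouched.
- **Checks:** No check failed. The wrist force read about 1 N at the end of each move. The two cameras disagreed by about 5 mm on where the fittings lay at the start, which the finger spacing covered. I took a last top picture but did not view it, so the final positions rest on the side camera alone.

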